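# Put the vial roller into third gear and start it

## Robot

A 6-joint arm with a two-finger parallel gripper is mounted at the origin on a cart in front of the work surface, level with it; the furniture and walls round the work are solid. World frame = base frame: x ahead of the robot, y to its left, z up, the work surface at z = 0. Lengths are in m, angles in rad, forces in N, time in s.
With the tool pointing down it reaches from about 0.375 to 0.9 m from the base axis. Payload 3.1 kg.
Tool frame: the origin (TCP) lies midway between the tips of the shut fingers; the grasp point (between the pads) lies 19 mm behind it (pinch_z is the distance from the TCP to the grasp point, in m); z points along the fingers, y is the line along which they close (so a half turn about z gives the same grasp; the last joint's range is limited). The gripper opens to 85 mm and grips with 20 to 120 N. Pads are 22 mm wide; open, the fingers measure 114 mm over their backs; the gripper's body (76 mm by 85 mm) begins 54 mm behind the grasp point. The pads swing forward as they close: fully open they stand 13 mm farther back than shut.
Start: joints at [1.099, 0.527, 1.433, -0, 1.181, -0.178], TCP at [0.18, 0.598, 0.231] pointing down, gripper open.
Joint ranges: [-3.08, 3.08], [-0.75, 2.2], [0.22, 2.44], [-1.43, 4.57], [0, 2.65], [-2.85, 2.85]. Speed limits (rad/s): [2.79, 2.79, 3.14, 3.14, 3.14, 3.14].

## Interface

Orientations are given as a unit quaternion [x, y, z, w].
In Python, from station import sense, snapshot, camera_params, sign_off, pinch_z gives the robot as it stands. The module is installed in compiled form; this text tells all that it offers.
- The arm moves only by the shell command python3 -m handwheel 'ROWS' [FORCE]. ROWS is JSON, a list that holds one entry, the list of rows, each a list of 7 numbers: the turn, a rotation vector about the tool's x, y, z in degrees, then the shift along the tool's x, y, z in m, then the opening, from 0 (shut) to 1 (fully open). A call has 1 to 20 rows; each row shifts and turns the commanded pose from where the row before left it, along the tool's axes as they then stand; what a row does not reach is not made up. A row lasts 1/8 s, in which the tool goes at most 62.5 mm and 10.7 degrees, less where a joint would pass 70% of its speed; a pose out of reach is approached as far as the arm can. A call with a gripper value outside its range is refused whole. The fingers move at their own pace and stop on an object; FORCE is the grip in N (left out, the last holds). Time passes only in rows, so rows that do not move let the fingers close. It gives the time, the measured TCP pose, the force, the opening and the grip force at its end, in the units of the state.
- sense(): the state, without advancing time (a new reading comes with each control period).
- snapshot(name): name is "side" or "top"; returns the picture (420x560x3 uint8, red, green, blue); there is no depth.
- camera_params(name): a dict with "fx", "fy", "cx", "cy" (pixels), "world_to_cam" (4x4, takes a point from world to camera coordinates). Camera axes: x right, y down, z forward; pixel columns grow to the right and rows downward; lengths in m; the calibration is good to about 2 mm. A picture is of the moment at which its call begins. camera_params takes no time and is no camera call.
- sign_off(): hands the job in; it is judged then, once.
The state is a dict: "t": time; "q": joint angles; "qd": joint speeds; "tau": joint torques, N m; "tcp_pos": TCP position; "tool_rot": TCP orientation; "force": force on the tool from outside, world axes, zero at the start; "ft_torque": the same for the moment, N m; "finger_gap": opening from 0.0 (shut) to 1.0 (fully open); "gripper_force": force on a finger pad.
Only numpy, scipy, OpenCV 4.12 (cv2) and the standard library are available. Lean on these libraries where they do the work, as an engineer would, in place of code of your own. Each camera call takes 0.05 s, during which the arm holds its last target. There are 200 camera calls.

## Task

The bench vial roller was left with its gear lever somewhere in the left-hand leg of the H gate. Push the lever with the fingertips, without gripping or forcing it, to neutral, across to the right-hand leg and then forward, fully home in the third-gear slot (the one marked with three dots, away from the buttons). Only once it is in third, press the flat start button right down and let it go, leaving the mushroom stop button and everything standing about alone, the vials on the rollers too.

Things in the scene. Friction and masses are not known exactly. Their poses are not given: they have to be found in the camera images.
- roller_mill: Bench vial roller, fixed: white gearbox housing 220 mm deep (its x), 130 wide (y), 80 high, and a bed with two rubber rollers reaching 197 mm out of its left (+y) face. Origin on the bench under the housing's centre; x points forward, away from the operator, y to his left, z up. On the housing's top lie the gate (centre x +20 mm, y 0) and, nearer the operator, two buttons.
- gate_centre (a point): Centre of the H gate at the top of its steel plate (92 x 80 x 8 mm, top at z 88 mm). Legs run along the machine's x, 22 mm apart, 52 mm long: left leg first gear (far end) and second (near), right leg third (far) and fourth (near); 1 to 4 dots mark them. The cross slot in the middle is neutral. Slots 13 mm wide; tongues between the legs have round noses.
- ball_knob: Gear lever: black ball, 36 mm wide, on a steel stem 9 mm thick. Origin: the ball's centre, 145 mm above the pivot, which lies 68 mm below gate_centre; so the ball's centre is 165 mm above the bench when upright. Friction holds the lever where it is left; about 2 N at the ball moves it. More than 35 N on ball or stem counts as gripping or forcing it.
- gear_fore (a joint): Lever's tilt fore and aft, rad: 0 in neutral, positive leaning forward (machine's +x; the ball moves 145 mm per rad). The slot ends stop it at about +0.315 and -0.315. The cross slot can be passed when it is within about 0.03 of 0; the round noses ease it in from a little more.
- gear_across (a joint): Lever's tilt across, rad: 0 in the middle, positive leaning to the operator's right (machine's -y). In the left leg it lies between about -0.20 and -0.14, in the right leg between about +0.14 and +0.20.
- start_top (a point): Centre of the top of the start button: flat grey disc, 29 mm in diameter, in a black collar 37 mm wide, on the left of the two (machine frame x -70, y +32 mm), top at z 96 mm, 6 mm above the collar. Goes straight down.
- start_button (a joint): Travel of the start button downward, m: 0 up, 0.005 fully down. Spring return, about 5 N fully down.
- stop_top (a point): Centre of the top of the stop button: grey mushroom head, 40 mm in diameter, at machine frame x -70, y -32 mm, top at z 111 mm. Not to be touched.
- stop_button (a joint): Travel of the stop button downward, m: 0 up, 0.005 fully down.
- rolling_vial_large: Amber vial 32 mm in diameter, 71 mm long, lying loose on the rollers along the machine's y, nearer the housing. Origin at the centre of its base. To be left where it is.
- rolling_vial_small: Amber vial 28 mm in diameter, 63 mm long, lying loose on the rollers, farther from the housing. Origin at the centre of its base. To be left where it is.
- standing_vial: Vial with white cap, 24 mm in diameter, 56 mm high, standing on the bench to the right of the housing. Origin under its centre. To be left alone.
- petri_dish: Clear lidded dish, 60 mm wide, 12 mm high, on the bench in front of the rollers. Origin under its centre. To be left alone.
- lens_tub: Black screw-top tub, 37 mm wide, 42 mm high, on the bench behind the rollers. Origin under its centre. To be left alone.

How it is judged:
By the outcome, as a careful person would: the job done as asked, in the order asked, and still so for the second after the job is handed in, with the robot touching nothing.
It also fails if it takes over 61 s, if anything falls off the work surface, if the arm or the gripper's body presses on something with over 40 N, if the wrist force passes 120 N, or if a joint passes its speed limit or range.

## Working session

There is one attempt and no reset: what is moved stays moved. The work goes in short steps, Python scripts to look and compute and a shell command to move; the robot and the scene stay as the last step left them, time stands still between calls to the robot, and variables do not carry over. Pictures are saved under pics/ and viewed, at most 11 in all, crops included, and the job is handed in when it is done.

```bash
mkdir -p pics; python3 - <<'E'
from station import *
import cv2
for n in("top","side"):
    im=snapshot(n); cv2.imwrite(f"pics/{n}0.png",im[:,:,::-1])
    c=camera_params(n); print(n,c["fx"],c["fy"],c["cx"],c["cy"]); print(c["world_to_cam"])
s=sense(); print(s); print(pinch_z)
E
```

```text
top 441.15769145924537 441.15769145924537 276.8768214039023 201.85052282589658
[[ 0.01671883 -0.99985969  0.00103786  0.039298  ]
 [-0.98159248 -0.01661088 -0.19026371  0.53758175]
 [ 0.19025425  0.00216223 -0.98173247  0.87241812]
 [ 0.          0.          0.          1.        ]]
side 421.6085302744812 421.6085302744812 283.71896154857234 212.01594573808975
[[ 0.9496909  -0.31280099  0.01557983 -0.48610376]
 [-0.17563585 -0.57311323 -0.80043318  0.20868428]
 [ 0.2593053   0.75742773 -0.59921949  0.75909918]
 [ 0.          0.          0.          1.        ]]
{'t': 0.1, 'q': array([ 1.09953032e+00,  5.28361293e-01,  1.43380014e+00, -1.95782291e-05,
        1.18140623e+00, -1.78503970e-01]), 'qd': array([ 0.00104982, -0.00145785, -0.00311938, -0.00190903, -0.0032495 ,
        0.00148321]), 'tau': array([-2.15891114e-04, -4.43308926e+01, -1.78584301e+01, -2.29879943e-04,
        3.86379237e-03, -6.83577312e-06]), 'tcp_pos': array([0.18004903, 0.5978161 , 0.23043054]), 'tool_rot': array([ 1.45855060e-01,  9.89305477e-01, -9.38735609e-04, -3.06632295e-04]), 'force': array([-0.38597419,  0.69525709,  0.46113011]), 'ft_torque': array([-0.04433195, -0.01336086,  0.02230746]), 'gripper_force': 0.0, 'finger_gap': 0.9998169461265405}
0.0187
```

View pics/top0.png

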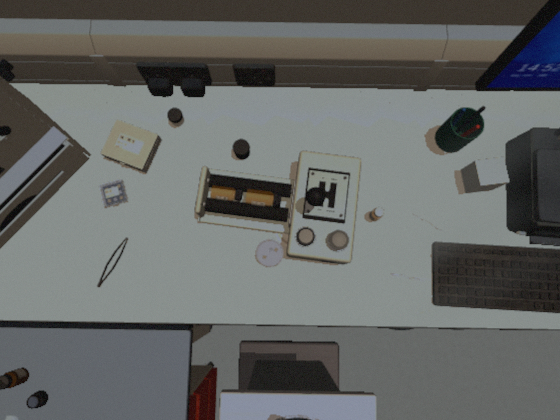

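View pics/side0.png

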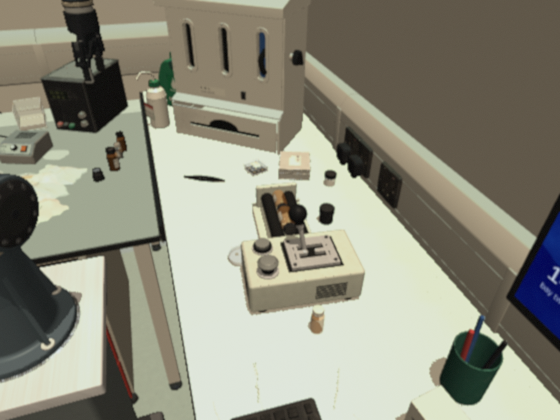

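The top view shows the mill housing (289-360, 152-262), the ball at about (316,197), start at (306,236) and stop at (339,240). The side view shows the ball at (298,214). I'll enlarge both to get more precise pixels.

```bash
python3 - <<'E'
import cv2
a=cv2.imread("pics/top0.png")[145:270,280:370]; b=cv2.imread("pics/side0.png")[195:315,235:370]
a=cv2.convertScaleAbs(a,alpha=1.5)
a=cv2.resize(a,None,fx=4.4,fy=4.4,interpolation=cv2.INTER_CUBIC); b=cv2.resize(b,None,fx=2.95,fy=2.95,interpolation=cv2.INTER_CUBIC)
import numpy as np
o=np.zeros((560,800,3),np.uint8); o[:a.shape[0],:a.shape[1]]=a; o[:b.shape[0],400:400+b.shape[1]]=b
cv2.imwrite("pics/crop0.png",o)
E
```

```text
(no output)
```

View pics/crop0.png

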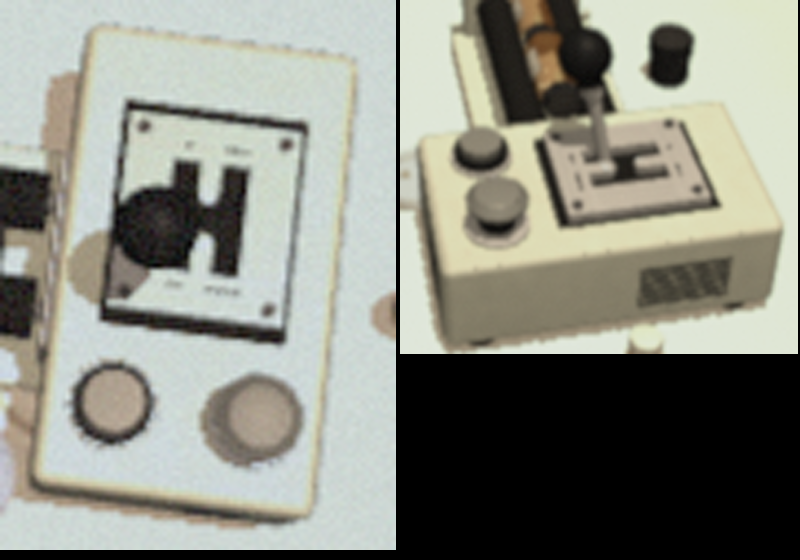

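Crop: the plate screws are at (144,126), (286,145), (267,310) and (125,291). Start is at (112,402), stop at (262,417), and the ball at (158,227) in the top part and (585,56) in the side part. Next I fit the machine pose and lever tilt.

```bash
cat > h.py <<'E'
import numpy as np
from station import *
from scipy.optimize import least_squares
from scipy.spatial.transform import Rotation as R
def proj(n,P):
    c=camera_params(n); p=np.atleast_2d(P)@c["world_to_cam"][:3,:3].T+c["world_to_cam"][:3,3]
    return np.c_[c["fx"]*p[:,0]/p[:,2]+c["cx"],c["fy"]*p[:,1]/p[:,2]+c["cy"]]
def M(m,P): 
    c,s=np.cos(m[2]),np.sin(m[2]); P=np.atleast_2d(P)
    return np.c_[m[0]+c*P[:,0]-s*P[:,1],m[1]+s*P[:,0]+c*P[:,1],P[:,2]]
def ball(f,a): # machine frame, approx gimbal
    d=np.array([np.tan(f),-np.tan(a),1]); return np.array([.02,0,.02])+.145*d/np.linalg.norm(d)
tp=lambda u,v:np.array([280+(u+.5)/4.4-.5,145+(v+.5)/4.4-.5])
sp=lambda u,v:np.array([235+(u-400+.5)/2.95-.5,195+(v+.5)/2.95-.5])
E
python3 - <<'E'
from h import *
t=[((112,402),(-.07,.032,.096)),((262,417),(-.07,-.032,.111)),((205.5,218),(.02,0,.088)),
((128,103),(.066,.04,.088)),((305,125),(.066,-.04,.088)),((90,27),(.11,.065,.08)),((355,60),(.11,-.065,.08))]
s=[((481,143),(-.07,.032,.096)),((497,195),(-.07,-.032,.111))]
sc=((578,204),(697,188),(669,124))
def res(m):
    r=[proj("top",M(m,p))[0]-tp(*u) for u,p in t]+[proj("side",M(m,p))[0]-sp(*u) for u,p in s]
    return np.ravel(r)
f=least_squares(res,[.38,-.05,-.1],loss="soft_l1"); m=f.x; print(m,np.round(f.fun.reshape(-1,2),1))
g=lambda x:np.r_[proj("top",M(m,ball(*x)))[0]-tp(158,227),proj("side",M(m,ball(*x)))[0]-sp(585,56)]
b=least_squares(g,[0,-.17]); print(b.x,b.fun)
h=lambda P:np.r_[proj("top",P)[0]-tp(158,227),proj("side",P)[0]-sp(585,56)]
print("tri",least_squares(h,M(m,ball(*b.x))[0]).x)
for n,p in dict(ball=ball(*b.x),neutralL=ball(0,-.17),neutralR=ball(0,.17),third=ball(.315,.17),start=(-.07,.032,.096),stop=(-.07,-.032,.111)).items(): print(n,M(m,p)[0])
E
```

```text
[ 0.52754158 -0.04950369 -0.10440992] [[ 1.1 -0.1]
 [ 0.6 -0.4]
 [ 0.2 -0.1]
 [ 0.5  1.8]
 [-0.6  1.4]
 [-0.8 -1.6]
 [ 1.3 -1.9]
 [-0.9 -1.7]
 [-0.3 -2.7]]
[-0.16035785 -0.17737363] [ 0.53835994  0.05495641 -0.27940432 -1.08164009]
tri [ 0.52822973 -0.02338632  0.15772756]
ball [ 0.52739191 -0.02408334  0.16094984]
neutralL [ 0.54998933 -0.02719025  0.16290979]
neutralR [ 0.54487599 -0.07598594  0.16290979]
third [ 0.58909374 -0.0794382   0.15606515]
start [ 0.46125783 -0.01038253  0.096     ]
stop [ 0.45458773 -0.074034    0.111     ]
```

```bash
cat >> h.py <<'E'
m=np.array([.52754,-.0495,-.1044])
def toM(P): 
    c,s=np.cos(m[2]),np.sin(m[2]); d=np.asarray(P)[:2]-m[:2]; return np.array([c*d[0]+s*d[1],-s*d[0]+c*d[1],P[2]])
def st():
    s=sense(); r=R.from_quat(s["tool_rot"]).as_matrix(); a=R.from_euler("z",m[2]).as_matrix()
    print("t",round(s["t"],2),"machine tcp",np.round(toM(s["tcp_pos"])*1e3,1),"F_m",np.round(a.T@s["force"],1),"gap",round(s["finger_gap"],2))
    print("tool axes in machine\n",np.round(a.T@r,3)); return s,a.T@r
E
python3 -m handwheel '[[[0,0,-5.4,0,0,0,0],[0,0,-5.3,0,0,0,0]]]' 20
python3 - <<'E'
from h import *
s,A=st()
print("shift to (-62,25,230) in tool axes", A.T@(np.array([-.062,.025,.23])-toM(s["tcp_pos"])))
E
```

```text
t: 0.35
tcp_pos: [0.1802, 0.598, 0.2307]
tool_rot: [0.051, 0.999, -0.001, -0.0]
force: [0.5, 0.4, -0.0]
finger_gap: 0.605
gripper_force: 0.0
t 0.35 machine tcp [-413.   607.8  230.7] F_m [ 0.4  0.5 -0. ] gap 0.61
tool axes in machine
 [[-1.    -0.001 -0.   ]
 [-0.001  1.    -0.001]
 [ 0.    -0.001 -1.   ]]
shift to (-62,25,230) in tool axes [-0.35013547 -0.58326854  0.00126447]
```

```bash
python3 -m handwheel '[[[0,0,0,-0.022,-0.0365,0,0],[0,0,0,-0.022,-0.0365,0,0],[0,0,0,-0.022,-0.0365,0,0],[0,0,0,-0.022,-0.0365,0,0],[0,0,0,-0.022,-0.0365,0,0],[0,0,0,-0.022,-0.0365,0,0],[0,0,0,-0.022,-0.0365,0,0],[0,0,0,-0.022,-0.0365,0,0],[0,0,0,-0.022,-0.0365,0,0],[0,0,0,-0.022,-0.0365,0,0],[0,0,0,-0.022,-0.0365,0,0],[0,0,0,-0.022,-0.0365,0,0],[0,0,0,-0.022,-0.0365,0,0],[0,0,0,-0.022,-0.0365,0,0],[0,0,0,-0.022,-0.0365,0,0],[0,0,0,-0.022,-0.0365,0,0],[0,0,0,0,0,0,0]]]'
python3 -c "
from h import *; st()"
```

```text
t: 2.48
tcp_pos: [0.4702, -0.0222, 0.2312]
tool_rot: [0.055, 0.998, -0.0, 0.001]
force: [-0.3, 0.8, -0.3]
finger_gap: 0.003
gripper_force: 0.0
t 2.48 machine tcp [-59.9  21.2 231.2] F_m [-0.3  0.8 -0.3] gap 0.0
tool axes in machine
 [[-1.     0.006  0.001]
 [ 0.006  1.    -0.001]
 [-0.001 -0.001 -1.   ]]
```

```bash
python3 -m handwheel '[[[0,0,0,0,0.004,0.03,0],[0,0,0,0,0,0.03,0],[0,0,0,0,0,0.027,0],[0,0,0,-0.01,0,0,0],[0,0,0,-0.01,0,0,0],[0,0,0,0,0,0,0]]]'
python3 - <<'E'
from h import *; import cv2
s,A=st()
a=snapshot("top")[160:250,280:360]; b=snapshot("side")[180:290,230:340]
a=cv2.resize(a,(480,540),interpolation=2);b=cv2.resize(b,(320,320),interpolation=2)
o=np.zeros((540,800,3),np.uint8);o[:,:480]=a;o[:320,480:]=b
cv2.imwrite("pics/p1.png",cv2.convertScaleAbs(o,alpha=1.3)[:,:,::-1])
E
```

```text
t: 3.22
tcp_pos: [0.4912, -0.018, 0.1456]
tool_rot: [0.053, 0.999, -0.0, 0.002]
force: [0.2, 0.6, -0.3]
finger_gap: 0.005
gripper_force: 0.0
t 3.23 machine tcp [-39.4  27.5 145.6] F_m [ 0.2  0.6 -0.3] gap 0.01
tool axes in machine
 [[-1.     0.001  0.004]
 [ 0.001  1.    -0.001]
 [-0.004 -0.001 -1.   ]]
```

View pics/p1.png

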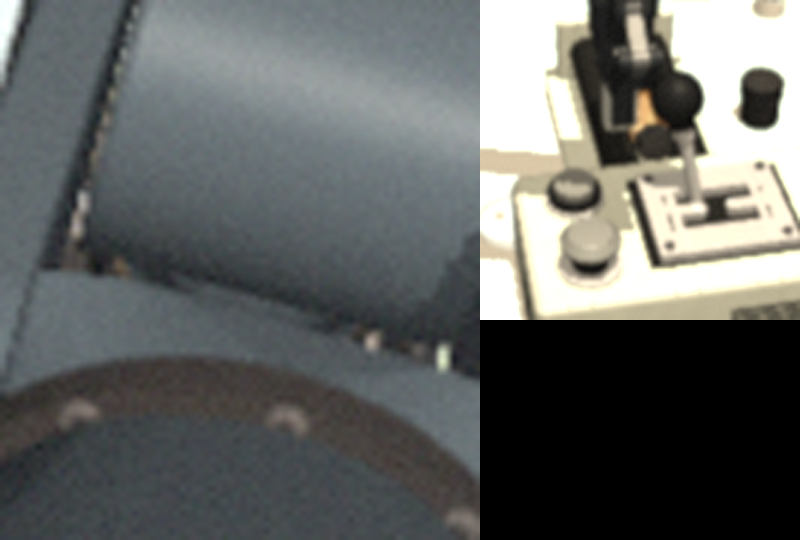

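The arm hides the top view. In the side view the closed fingertips (625,100) stand just behind the ball (678,98), at the right height. I'll push forward in small steps.

```bash
python3 -m handwheel '[[[0,0,0,-0.004,-0.002,0,0],[0,0,0,-0.003,0,0,0],[0,0,0,0,0,0,0]]]'|sed -n 2p\;4p
python3 -m handwheel '[[[0,0,0,-0.003,0,0,0],[0,0,0,-0.003,0,0,0],[0,0,0,0,0,0,0]]]'|sed -n 2p\;4p
python3 -m handwheel '[[[0,0,0,-0.003,0,0,0],[0,0,0,-0.003,0,0,0],[0,0,0,0,0,0,0]]]'|sed -n 2p\;4p
python3 - <<'E'
from h import *; import cv2
s,A=st()
im=snapshot("side"); cv2.imwrite("pics/s2full.png",im[:,:,::-1])
b=im[190:280,255:345]
cv2.imwrite("pics/p2.png",cv2.resize(b,(540,540),interpolation=2)[:,:,::-1])
for f in(-.1,-.05,0,.05): print(f,(proj("side",M(m,ball(f,-.17)))[0]-[255,190]+.5)*6-.5)
E
```

```text
tcp_pos: [0.4959, -0.0206, 0.1444]
force: [0.3, 0.1, -0.4]
tcp_pos: [0.5013, -0.021, 0.1442]
force: [-1.2, -0.2, 0.7]
tcp_pos: [0.5082, -0.0219, 0.1444]
force: [-1.4, 0.5, 0.6]
t 4.45 machine tcp [-22.1  25.5 144.4] F_m [-1.5  0.3  0.6] gap -0.0
tool axes in machine
 [[-1.     0.002  0.001]
 [ 0.002  1.    -0.   ]
 [-0.001 -0.    -1.   ]]
-0.1 [282.72577002 133.08941258]
-0.05 [305.06481544 128.92618648]
0 [327.38778321 125.77888245]
0.05 [349.62995306 123.651773  ]
```

View pics/p2.png

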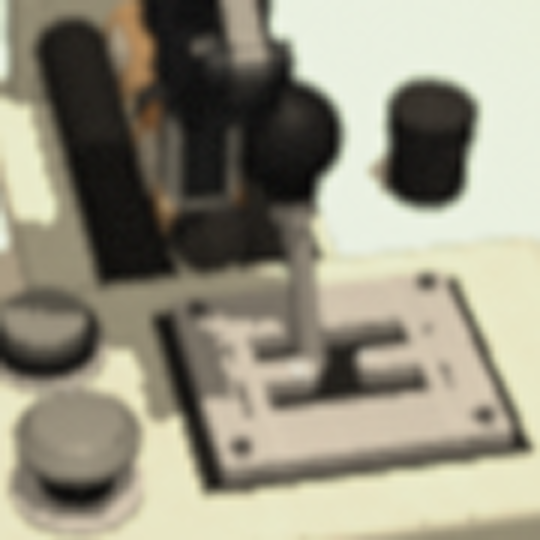

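Ball at (292,143) in the crop gives a fore tilt of about -0.085, which agrees with the contact geometry. About 12 to 13 mm is left to neutral.

```bash
python3 -m handwheel '[[[0,0,0,-0.004,0,0,0],[0,0,0,-0.004,0,0,0],[0,0,0,0,0,0,0]]]'|sed -n 2p\;4p
python3 -m handwheel '[[[0,0,0,-0.004,0,0,0],[0,0,0,0,0,0,0]]]'|sed -n 2p\;4p
python3 - <<'E'
from h import *; import cv2
s,A=st()
im=snapshot("side"); b=im[190:280,255:345]
cv2.imwrite("pics/p3.png",cv2.resize(b,(540,540),interpolation=2)[:,:,::-1])
E
```

```text
tcp_pos: [0.5164, -0.0228, 0.1444]
force: [0.5, 0.5, 1.1]
tcp_pos: [0.5201, -0.0232, 0.1443]
force: [-1.1, 0.3, 0.5]
t 5.12 machine tcp [-10.1  25.4 144.3] F_m [-1.1  0.1  0.5] gap 0.0
tool axes in machine
 [[-1.     0.002  0.001]
 [ 0.002  1.    -0.   ]
 [-0.001 -0.    -1.   ]]
```

View pics/p3.png

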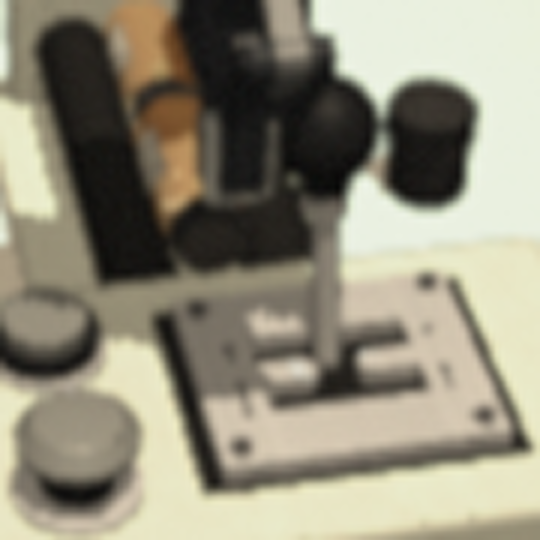

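Ball at (330,137), so fore is about 0: neutral. I'll go round to its left side and push right.

```bash
python3 -m handwheel '[[[0,0,0,0.02,0,0,0],[0,0,0,0,0.025,0,0],[0,0,0,0,0.025,0,0],[0,0,0,-0.025,0,0,0],[0,0,0,-0.025,0,0,0],[0,0,0,0,0,0,0]]]'|sed -n 2p\;4p
python3 -m handwheel '[[[0,0,0,0,-0.005,0,0],[0,0,0,0,-0.005,0,0],[0,0,0,0,-0.004,0,0],[0,0,0,0,0,0,0]]]'|sed -n 2p\;4p
python3 -m handwheel '[[[0,0,0,0,-0.004,0,0],[0,0,0,0,-0.004,0,0],[0,0,0,0,0,0,0]]]'|sed -n 2p\;4p
python3 - <<'E'
from h import *; st()
E
```

```text
tcp_pos: [0.557, 0.0231, 0.1445]
force: [-1.1, 0.6, 0.1]
tcp_pos: [0.5528, 0.0092, 0.1444]
force: [-0.1, 0.2, 0.9]
tcp_pos: [0.5524, 0.0016, 0.1445]
force: [-0.1, 2.0, 1.5]
t 6.8 machine tcp [ 19.4  53.4 144.5] F_m [-0.3  2.   1.5] gap -0.0
tool axes in machine
 [[-1.     0.002  0.   ]
 [ 0.002  1.     0.   ]
 [-0.     0.    -1.   ]]
```

```bash
for i in 1; do :; done
python3 -m handwheel '[[[0,0,0,0,-0.004,0,0],[0,0,0,0,-0.004,0,0],[0,0,0,0,0,0,0]]]'|sed -n 2p\;4p
python3 -m handwheel '[[[0,0,0,0,-0.004,0,0],[0,0,0,0,-0.004,0,0],[0,0,0,0,0,0,0]]]'|sed -n 2p\;4p
python3 -m handwheel '[[[0,0,0,0,-0.004,0,0],[0,0,0,0,-0.004,0,0],[0,0,0,0,0,0,0]]]'|sed -n 2p\;4p
python3 - <<'E'
from h import *; import cv2
s,A=st()
im=snapshot("side"); b=im[190:280,255:345]
cv2.imwrite("pics/p4.png",cv2.resize(b,(540,540),interpolation=2)[:,:,::-1])
for a in(-.1,0,.1,.17): print(a,(proj("side",M(m,ball(0,a)))[0]-[255,190]+.5)*6-.5)
E
```

```text
tcp_pos: [0.5515, -0.0067, 0.1443]
force: [-0.2, 1.3, 0.9]
tcp_pos: [0.5505, -0.0147, 0.1443]
force: [0.1, 1.1, 0.3]
tcp_pos: [0.5496, -0.0226, 0.1443]
force: [0.2, 1.0, 0.4]
t 7.92 machine tcp [ 19.2  29.  144.3] F_m [0.1 1.  0.4] gap -0.0
tool axes in machine
 [[-1.     0.002 -0.   ]
 [ 0.002  1.    -0.   ]
 [ 0.    -0.    -1.   ]]
-0.1 [336.1275134  141.42427504]
0 [348.82388953 167.83735232]
0.1 [361.62484362 198.90501702]
0.17 [370.55525475 223.30332762]
```

View pics/p4.png

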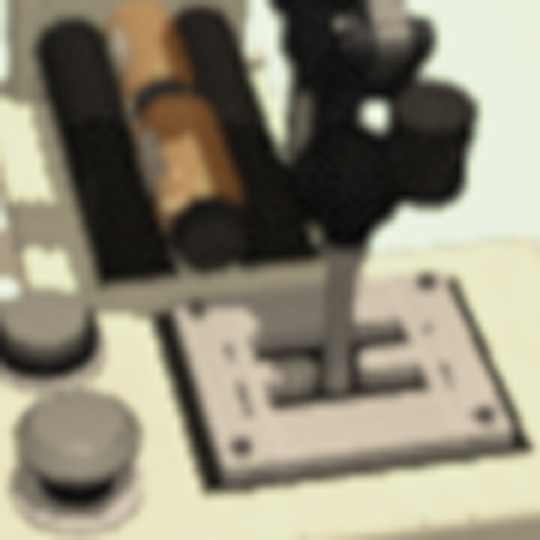

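The lever is in the cross slot with the ball at about (347,188), a little right of the middle. I'll keep pushing right.

```bash
python3 -m handwheel '[[[0,0,0,0,-0.004,0,0],[0,0,0,0,-0.004,0,0],[0,0,0,0,0,0,0]]]'|sed -n 2p\;4p
python3 -m handwheel '[[[0,0,0,0,-0.004,0,0],[0,0,0,0,-0.004,0,0],[0,0,0,0,0,0,0]]]'|sed -n 2p\;4p
python3 -m handwheel '[[[0,0,0,0,-0.003,0,0],[0,0,0,0,0,0,0]]]'|sed -n 2p\;4p
python3 -m handwheel '[[[0,0,0,0,-0.002,0,0],[0,0,0,0,0,0,0]]]'|sed -n 2p\;4p
python3 -c "
from h import *; st()"
```

```text
tcp_pos: [0.5488, -0.0306, 0.1443]
force: [0.4, 1.4, 0.6]
tcp_pos: [0.548, -0.0385, 0.1443]
force: [-0.1, 0.8, 0.9]
tcp_pos: [0.5476, -0.0413, 0.1442]
force: [-0.5, 0.5, 0.6]
tcp_pos: [0.5474, -0.0432, 0.1442]
force: [1.1, 0.5, -0.2]
t 9.22 machine tcp [ 19.1   8.4 144.2] F_m [ 1.   0.7 -0.2] gap 0.0
tool axes in machine
 [[-1.     0.002 -0.   ]
 [ 0.002  1.     0.   ]
 [ 0.     0.    -1.   ]]
```

```bash
python3 -m handwheel '[[[0,0,0,0,-0.0015,0,0],[0,0,0,0,0,0,0]]]'|sed -n 2p\;4p
python3 -m handwheel '[[[0,0,0,0,-0.001,0,0],[0,0,0,0,0,0,0]]]'|sed -n 2p\;4p
python3 - <<'E'
from h import *; import cv2
s,A=st()
im=snapshot("side"); b=im[190:280,255:345]
cv2.imwrite("pics/p5.png",cv2.resize(b,(540,540),interpolation=2)[:,:,::-1])
E
```

```text
tcp_pos: [0.5473, -0.0446, 0.1442]
force: [-1.3, 0.8, -0.8]
tcp_pos: [0.5471, -0.0456, 0.1442]
force: [0.1, 1.8, -1.1]
t 9.72 machine tcp [ 19.1   6.  144.2] F_m [-0.   1.8 -1.1] gap 0.0
tool axes in machine
 [[-1.     0.002 -0.   ]
 [ 0.002  1.     0.   ]
 [ 0.     0.    -1.   ]]
```

View pics/p5.png

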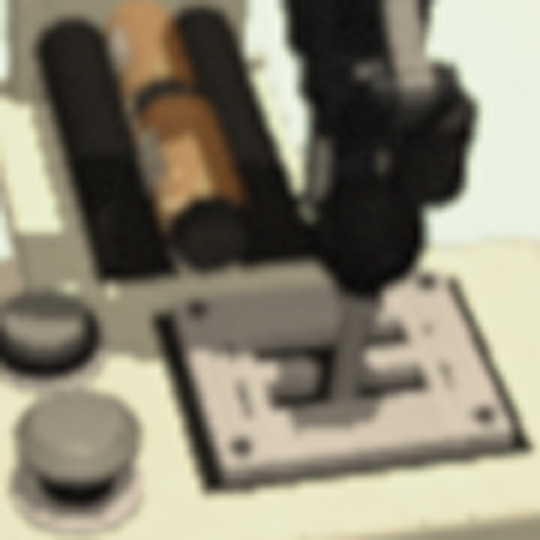

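Ball at about (373,235) matches right leg, neutral. I'll go round behind it.

```bash
python3 -m handwheel '[[[0,0,0,0,0.02,0,0],[0,0,0,0.028,0,0,0],[0,0,0,0.028,0,0,0],[0,0,0,0,-0.026,0,0],[0,0,0,0,-0.026,0,0],[0,0,0,0,0,0,0],[0,0,0,-0.008,0,0,0],[0,0,0,-0.008,0,0,0],[0,0,0,0,0,0,0]]]'|sed -n 2p\;4p
python3 -m handwheel '[[[0,0,0,-0.006,0,0,0],[0,0,0,-0.004,0,0,0],[0,0,0,0,0,0,0]]]'|sed -n 2p\;4p
python3 -m handwheel '[[[0,0,0,-0.004,0,0,0],[0,0,0,-0.004,0,0,0],[0,0,0,0,0,0,0]]]'|sed -n 2p\;4p
python3 -m handwheel '[[[0,0,0,-0.004,0,0,0],[0,0,0,-0.004,0,0,0],[0,0,0,0,0,0,0]]]'|sed -n 2p\;4p
python3 -c "
from h import *; st()"
```

```text
tcp_pos: [0.5053, -0.0727, 0.1444]
force: [-0.5, 1.4, -0.1]
tcp_pos: [0.5143, -0.0742, 0.1443]
force: [0.4, -0.8, -0.8]
tcp_pos: [0.5224, -0.0751, 0.1443]
force: [0.8, -0.1, 0.4]
tcp_pos: [0.5307, -0.0761, 0.1443]
force: [0.1, -0.6, 0.2]
t 12.03 machine tcp [  5.9 -26.1 144.3] F_m [ 0.2 -0.6  0.2] gap -0.0
tool axes in machine
 [[-1.     0.002  0.001]
 [ 0.002  1.    -0.   ]
 [-0.001 -0.    -1.   ]]
```

```bash
python3 -m handwheel '[[[0,0,0,-0.004,0,0,0],[0,0,0,-0.004,0,0,0],[0,0,0,0,0,0,0]]]'|sed -n 2p\;4p
python3 -m handwheel '[[[0,0,0,-0.004,0,0,0],[0,0,0,-0.004,0,0,0],[0,0,0,0,0,0,0]]]'|sed -n 2p\;4p
python3 -m handwheel '[[[0,0,0,-0.004,0,0,0],[0,0,0,-0.003,0,0,0],[0,0,0,0,0,0,0]]]'|sed -n 2p\;4p
python3 -m handwheel '[[[0,0,0,-0.002,0,0,0],[0,0,0,0,0,0,0]]]'|sed -n 2p\;4p
python3 - <<'E'
from h import *; import cv2
s,A=st()
im=snapshot("side"); b=im[190:280,255:345]
cv2.imwrite("pics/p6.png",cv2.resize(b,(540,540),interpolation=2)[:,:,::-1])
for a in(0,.1,.2,.315): print(a,(proj("side",M(m,ball(a,.17)))[0]-[255,190]+.5)*6-.5)
E
```

```text
tcp_pos: [0.5386, -0.0769, 0.1443]
force: [-0.4, 0.6, -0.2]
tcp_pos: [0.5463, -0.0777, 0.1442]
force: [-0.4, -0.4, 0.1]
tcp_pos: [0.5533, -0.0784, 0.1444]
force: [-0.5, 0.1, -0.9]
tcp_pos: [0.555, -0.0786, 0.1443]
force: [-1.9, 0.5, -1.2]
t 13.4 machine tcp [ 30.3 -26.1 144.3] F_m [-1.9  0.3 -1.2] gap 0.0
tool axes in machine
 [[-1.     0.002  0.   ]
 [ 0.002  1.    -0.   ]
 [-0.    -0.    -1.   ]]
0 [370.55525475 223.30332762]
0.1 [416.76719947 219.03523535]
0.2 [461.55312929 217.99747943]
0.315 [510.56902815 220.75593723]
```

View pics/p6.png

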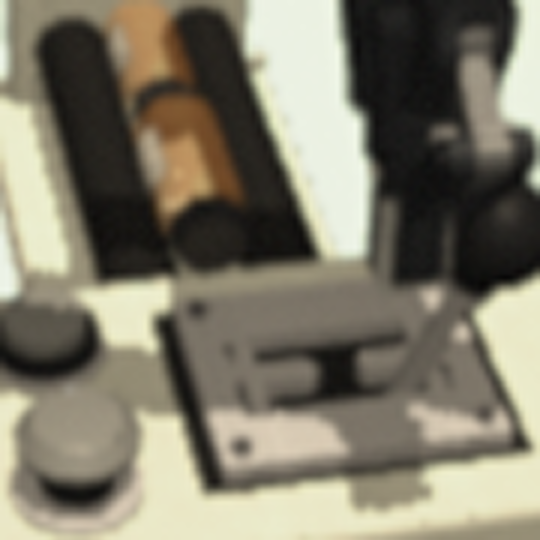

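Ball at about (500,235), fore about 0.28. I'll press gently until the slot end resists.

```bash
python3 -m handwheel '[[[0,0,0,-0.002,0,0,0],[0,0,0,0,0,0,0]]]'|sed -n 2p\;4p
python3 -m handwheel '[[[0,0,0,-0.002,0,0,0],[0,0,0,0,0,0,0]]]'|sed -n 2p\;4p
python3 -m handwheel '[[[0,0,0,-0.001,0,0,0],[0,0,0,0,0,0,0]]]'|sed -n 2p\;4p
python3 -c "
from h import *; st()"
```

```text
tcp_pos: [0.557, -0.0788, 0.1443]
force: [-0.9, 0.0, -0.2]
tcp_pos: [0.5588, -0.079, 0.1442]
force: [-0.5, -0.3, -1.7]
tcp_pos: [0.5593, -0.079, 0.1442]
force: [-2.7, 0.8, -2.0]
t 14.2 machine tcp [ 34.7 -26.  144.2] F_m [-2.8  0.5 -2. ] gap 0.0
tool axes in machine
 [[-1.     0.002 -0.001]
 [ 0.002  1.     0.   ]
 [ 0.001  0.    -1.   ]]
```

```bash
python3 -m handwheel '[[[0,0,0,-0.001,0,0,0],[0,0,0,0,0,0,0]]]'|sed -n 2p\;4p
python3 -m handwheel '[[[0,0,0,-0.001,0,0,0],[0,0,0,0,0,0,0]]]'|sed -n 2p\;4p
python3 -c "
from h import *; st()"
```

```text
tcp_pos: [0.5599, -0.079, 0.1441]
force: [-4.4, 0.3, -0.9]
tcp_pos: [0.5603, -0.079, 0.144]
force: [-6.5, 0.1, 0.7]
t 14.7 machine tcp [ 35.7 -25.9 144. ] F_m [-6.5 -0.6  0.7] gap 0.0
tool axes in machine
 [[-1.     0.001 -0.003]
 [ 0.001  1.     0.   ]
 [ 0.003  0.    -1.   ]]
```

```bash
python3 -m handwheel '[[[0,0,0,-0.0015,0,0,0],[0,0,0,0,0,0,0]]]'|sed -n 2p\;4p
python3 -m handwheel '[[[0,0,0,-0.001,0,0,0],[0,0,0,0,0,0,0]]]'|sed -n 2p\;4p
python3 -m handwheel '[[[0,0,0,0.03,0,0,0],[0,0,0,0.03,0,0,0],[0,0,0,0.02,0,0,0],[0,0,0,0,0,0,0]]]'|sed -n 2p\;4p
python3 - <<'E'
from h import *; import cv2
s,A=st()
im=snapshot("side"); b=im[190:280,255:355]
cv2.imwrite("pics/p7.png",cv2.resize(b,(600,540),interpolation=2)[:,:,::-1])
E
```

```text
tcp_pos: [0.5607, -0.079, 0.1439]
force: [-8.3, 0.7, 1.3]
tcp_pos: [0.5609, -0.079, 0.1438]
force: [-8.7, -0.7, 2.2]
tcp_pos: [0.4855, -0.0713, 0.145]
force: [0.3, -0.2, -0.7]
t 15.7 machine tcp [-39.5 -26.1 145. ] F_m [ 0.3 -0.2 -0.7] gap -0.0
tool axes in machine
 [[-1.     0.002  0.003]
 [ 0.002  1.    -0.   ]
 [-0.003 -0.    -1.   ]]
```

View pics/p7.png

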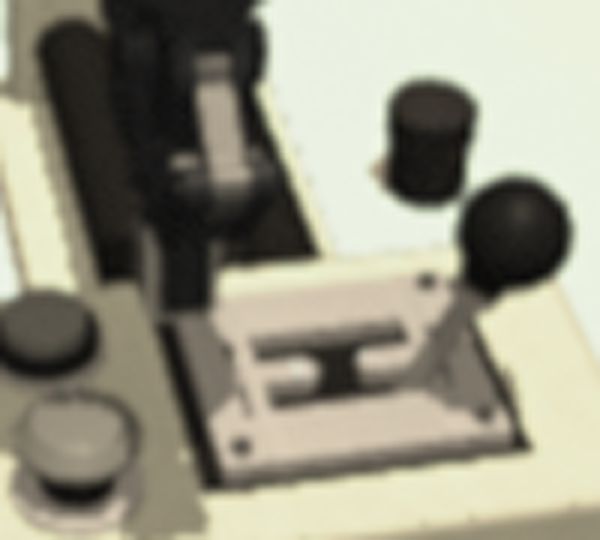

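Ball at (516,232) matches third gear at the slot end, and the lever is free. Now the start button.

```bash
python3 -m handwheel '[[[0,0,0,0.015,0.03,0,0],[0,0,0,0.0155,0.029,0,0],[0,0,0,0,0,0,0],[0,0,0,0,0,0.02,0],[0,0,0,0,0,0.02,0],[0,0,0,0,0,0,0]]]'|sed -n 2p\;4p
python3 -c "
from h import *; st()"
```

```text
tcp_pos: [0.4621, -0.01, 0.1035]
force: [0.5, -0.3, 0.2]
t 16.5 machine tcp [-69.2  32.4 103.5] F_m [ 0.5 -0.2  0.2] gap -0.0
tool axes in machine
 [[-1.     0.002  0.   ]
 [ 0.002  1.    -0.   ]
 [-0.    -0.    -1.   ]]
```

```bash
python3 -m handwheel '[[[0,0,0,0,0,0.004,0],[0,0,0,0,0,0.003,0],[0,0,0,0,0,0,0]]]'|sed -n 2p\;4p
python3 -m handwheel '[[[0,0,0,0,0,0.003,0],[0,0,0,0,0,0,0]]]'|sed -n 2p\;4p
python3 -m handwheel '[[[0,0,0,0,0,0.002,0],[0,0,0,0,0,0,0]]]'|sed -n 2p\;4p
python3 -m handwheel '[[[0,0,0,0,0,0.001,0],[0,0,0,0,0,0,0]]]'|sed -n 2p\;4p
```

```text
tcp_pos: [0.4609, -0.0093, 0.0975]
force: [0.3, 0.9, -0.2]
tcp_pos: [0.4611, -0.0093, 0.0945]
force: [0.4, 0.5, 2.4]
tcp_pos: [0.4611, -0.0093, 0.0925]
force: [0.9, 0.1, 3.7]
tcp_pos: [0.4611, -0.0093, 0.0915]
force: [0.8, 0.2, 5.0]
```

Nearly down. I'll press on until it bottoms out.

```bash
python3 -m handwheel '[[[0,0,0,0,0,0.001,0],[0,0,0,0,0,0,0]]]'|sed -n 2p\;4p
python3 -m handwheel '[[[0,0,0,0,0,0.001,0],[0,0,0,0,0,0,0]]]'|sed -n 2p\;4p
```

```text
tcp_pos: [0.4611, -0.0093, 0.091]
force: [0.3, -0.4, 9.9]
tcp_pos: [0.4611, -0.0093, 0.0908]
force: [-1.2, -0.6, 18.2]
```

Force rises sharply with no more travel, so it has bottomed. I'll let it go, back away and check.

```bash
python3 -m handwheel '[[[0,0,0,0,0,-0.01,0],[0,0,0,0,0,-0.03,0],[0,0,0,0,0,-0.05,0],[0,0,0,0,0,-0.05,0],[0,0,0,0.01,0.05,0,0],[0,0,0,0,0.05,0,0],[0,0,0,0,0.05,0,0],[0,0,0,0,0.05,0,0],[0,0,0,0,0,0,0],[0,0,0,0,0,0,0]]]'
python3 - <<'E'
from h import *; import cv2
a=cv2.resize(snapshot("top")[130:270,180:390],(480,320),interpolation=2); b=cv2.resize(snapshot("side")[150:340,220:380],(320,380),interpolation=2)
o=np.zeros((380,800,3),np.uint8);o[:320,:480]=a;o[:,480:]=b
cv2.imwrite("pics/p8.png",o[:,:,::-1])
E
```

```text
t: 19.38
tcp_pos: [0.4707, 0.1904, 0.2286]
tool_rot: [0.053, 0.999, -0.001, -0.001]
force: [-0.3, 0.6, 0.5]
finger_gap: -0.008
gripper_force: 0.0
```

View pics/p8.png

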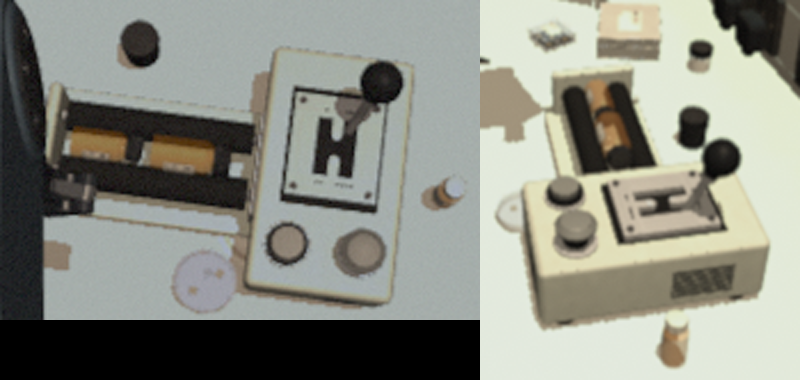

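The lever sits in third (ball at (382,82) top, (721,157) side). The start button is back up, and the vials, dish and tub are where they were. The robot is clear.

```bash
python3 -c "
from station import *; print(sign_off())"
```

```text
the job is handed in; nothing more can be done
None
```

The lever was pushed to neutral, across and fully home in third (about 9 N at most in the readings), then the start button was pressed right down and released; nothing else looks disturbed in the last pictures, and the job is handed in at about 19.5 s.

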